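# Slide the top sample plate off its stack into the inlet stage

### The job

Slide the top white plate sideways off the stack in the magazine and onto the blue inlet stage next to it, until it drops flat into the stage's pocket. Drag it gently, never lifting it or pressing it hard, and leave the other plates in the magazine and the glassware beyond where they are.

Things in the scene. Friction and masses are not known exactly. Their poses are not given: they have to be found in the camera images.
- plate_top_center (a point): Centre (half-way up) of the top plate of the stack: smooth flat white ceramic plate, 96 (its x) x 110 (its y) x 7 mm, about 170 g, with a printed grid of blue spots (no relief). z is its upper normal; the upper face is 3.5 mm above this point. It slides along its y. Plate on plate is slippery (friction about 0.2); fingertips grip it far better.
- plate_second_center (a point): Centre (half-way up) of the next plate, of the same make, directly under the top plate; must stay in the magazine. There are two more plates of the same kind under it.
- plate_low_center (a point): Centre of the third plate from the top, same make.
- magazine: Dark grey fixed magazine holding four plates; origin at the centre of its underside, y along the slide. 119 (x) x 121 (y) mm. Cavity 99 x 113 mm, floor 30 mm up; plates fill 30 to 58 mm. Walls at +x and -x, 10 mm thick, 64 mm high, guide the top plate. At +y and -y are only lips, 4 mm thick, 49 mm high: they hold back the second plate (upper face at 51 mm), not the top one.
- stage: Blue fixed inlet stage against the magazine's +y or -y side (compare positions), same yaw; origin at the centre of its underside, 125 mm from the magazine's. 122 (x) x 128 (y) mm. Pocket 102 x 116 mm, floor 45 mm up, between 10 mm thick fences at +x and -x (60 mm high) and 6 mm wide steel rims at +y and -y (49 mm high: the pocket is 4 mm deep there).
- stage_pocket (a point): Centre of the stage pocket's floor (45 mm above the table). A plate lying in the pocket has its centre 3.5 mm above this point; it has 3 mm of play either way.
- vial_block: Light grey fixed vial block, standing against the opposite side of the magazine from the stage; origin at the centre of its underside. 122 (x) x 128 (y) x 75 mm, with nine blue vial caps on top reaching 83 mm. It covers the rear edge of the top plate, leaving a gap of about 5 mm there.
- jar_mid (a point): Loose amber jar with white lid, 60 mm across, 65 mm high, half-way up; leave alone.
- beaker_mid (a point): Loose glass beaker, 60 mm across, 70 mm high, half-way up; leave alone.
- vial_bottle_mid (a point): Loose small glass bottle with blue cap, 40 mm across, 55 mm high, half-way up; leave alone.
There are look-alikes about, which are no part of the job. Of the things like the stage, leave any that is brown; of the rest the larger one is meant. Leave any red or yellow look-alike of the part that bears plate_top_center alone.

How it is judged:
At the end, for the whole second after the job is handed in: The former top plate lies at rest, flat, in the stage's pocket: centre within 7 mm of the pocket's, at most 1.5 mm too high, tilt under 0.02, aligned within 0.1 rad; the second and third plates are within 6 mm and the glassware within 15 mm of where they began (horizontal distance between plate_top_center and stage_pocket below 0.007 m and z of plate_top_center in the frame of stage_pocket below 0.005 m and angle between plate_top_center's own z axis and vertical below 0.02 rad and angle between the y axis of plate_top_center and the y axis of stage, either way round below 0.1 rad and linear speed of plate_top below 0.01 m/s and distance of each of plate_second_center, plate_low_center from where it was at the start of the episode below 0.006 m and distance of each of jar_mid, beaker_mid, vial_bottle_mid from where it was at the start of the episode below 0.015 m); the robot touches nothing.
It fails at once if the top plate is lifted more than 10 mm above where it lay (z of plate_top_center in the frame of magazine above 0.0645 m).
It fails at once if the fingers bear on the top plate with more than 50 N (contact force between the fingers and plate_top above 50 N).
It fails at once if the second or third plate is shifted more than 10 mm (distance of any of plate_second_center, plate_low_center from where it was at the start of the episode above 0.01 m).
It fails at once if glassware is pushed more than 30 mm (distance of any of jar_mid, beaker_mid, vial_bottle_mid from where it was at the start of the episode above 0.03 m).
It also fails if it takes over 51 s, if anything falls off the work surface, if the arm or the gripper's body presses on something with over 40 N, if the wrist force passes 120 N, or if a joint passes its speed limit or range.

### The arm

A 7-joint arm with a two-finger parallel gripper is mounted at the origin on the work surface. World frame = base frame: x ahead of the robot, y to its left, z up, the work surface at z = 0. Lengths are in m, angles in rad, forces in N, time in s.
With the tool pointing down it reaches from about 0.4 to 0.85 m from the base axis. Payload 4.5 kg.
Tool frame: the origin (TCP) lies midway between the tips of the shut fingers; the grasp point (between the pads) lies 19 mm behind it (r.hold_point_z is the distance from the TCP to the grasp point, in m); z points along the fingers, y is the direction in which the jaws open and shut (so a half turn about z gives the same grasp; the last joint's range is limited). The gripper opens to 88 mm and grips with 3 to 60 N. Pads are 18 mm wide; open, the fingers measure 123 mm over their backs; the gripper's body (75 mm by 187 mm) begins 45 mm behind the grasp point.
Start: joints at [-1.157, 0.689, -0.195, 1.565, 0.157, 0.902, -0.215], TCP at [0.232, 0.58, 0.239] pointing down, gripper open.
Joint ranges: [-3.01, 3.01], [-0.46, 2.08], [-1.47, 1.51], [0.13, 2.56], [-1, 4.14], [0.04, 2.09], [-2.66, 2.66]. Speed limits (rad/s): [2.57, 2.57, 3.14, 3.14, 3.14, 3.14, 3.14].

### API

Orientations are given as a unit quaternion [x, y, z, w].
In Python, from plant import r gives the robot as it stands. The module is installed in compiled form; this text tells all that it offers.
- The arm moves only by the tool move_arm, never from a script. Its arguments are lists of equal length, an entry for each row: "turn": the turn, a rotation vector about the tool's x, y, z in units of 2 pi rad (1.0 is 2 pi rad), a list of three; "dp": the shift along the tool's x, y, z in units of 2.5 cm (1.0 is 2.5 cm), a list of three; "jaw": the closure, from -1 (fully open) to 1 (shut), so that 0 is half open. In form: {"turn": [[wx, wy, wz], ...], "dp": [[x, y, z], ...], "jaw": [jaw, ...]}. A call has 1 to 10 rows; each row shifts and turns the commanded pose from where the row before left it, along the tool's axes as they then stand; what a row does not reach is not made up. A row lasts 1/12 s, in which the tool goes at most 41.7 mm and 7.16 degrees, less where a joint would pass 70% of its speed; a pose out of reach is approached as far as the arm can. A call with a number of a shift or a turn outside -1 to 1 is refused whole. A call with a gripper value outside its range is refused whole. The fingers move at their own pace and stop on an object; "newtons" is the grip in N (left out, the last holds). Time passes only in rows, so rows that do not move let the fingers close. It gives the time, the measured TCP pose, the force and the opening at its end, in the units of the state.
- r.get_state(): the state, without advancing time (a new reading comes with each control period).
- r.snapshot(name): name is "scene" or "top" or "wrist"; returns a dict with "frame" (400x640x3 uint8, blue, green, red), "mtx" (3x3 intrinsics, pixels), "origin" and "orientation" of the camera in the world; the wrist camera has in their place "tool_from_camera" (4x4, takes a point from camera to tool coordinates, whose origin is the TCP and whose axes are the flange's). Camera axes: x right, y up, looking along -z (the intrinsics and any distortion apply to the point x, -y, -z); pixel columns grow to the right and rows downward; lengths in m; the calibration is good to about 2 mm. The wrist camera is an equidistant fisheye: a pixel r from the principal point sees the ray r / f radians off the axis. A picture is of the moment at which its call begins: read the wrist's pose just before it. There is no depth.
- r.finish_job(): hands the job in, once; it reports no verdict.
The state is a dict: "clock": time; "q": joint angles; "qd": joint speeds; "joint_torque": joint torques, N m; "tool_pos": TCP position; "eef_rot": TCP orientation; "contact_force": force on the tool from outside, world axes, zero at the start; "moment": the same for the moment, N m; "opening": opening from 0.0 (shut) to 1.0 (fully open).
Only numpy, scipy, OpenCV 4.12 (cv2) and the standard library are available. Lean on these libraries where they do the work, as an engineer would, in place of code of your own. Each camera call takes 0.05 s, during which the arm holds its last target.

## Working session

There is one attempt and no reset: what is moved stays moved. The work goes in short steps, Python scripts to look and compute and a tool call to move; the robot and the scene stay as the last step left them, time stands still between calls to the robot, and variables do not carry over. Pictures are saved under pics/ and viewed, and the job is handed in when it is done.

Besides the shell and the picture viewer there is one more tool, called as name(argument=value, ...), one argument or row to a line, values as JSON. move_arm: Moves the arm, as the interface text tells. Shifts and turns lie within -1 to 1; 1 stands for 2.5 cm of shift or 2 pi rad of turn. Its arguments: {"type":"object","properties":{"turn":{"type":"array","items":{"type":"array","items":{"type":"number","minimum":-1,"maximum":1}}},"dp":{"type":"array","items":{"type":"array","items":{"type":"number","minimum":-1,"maximum":1}}},"jaw":{"type":"array","items":{"type":"number"}},"newtons":{"type":"number"}},"required":["turn","dp","jaw"]}

```bash
mkdir -p pics
python3 - <<'E'
from plant import r
import cv2,numpy as np,json
s=r.get_state();print({k:np.round(v,4).tolist() for k,v in s.items()}, r.hold_point_z)
for n in ["scene","top","wrist"]:
    d=r.snapshot(n);cv2.imwrite(f"pics/{n}0.png",d["frame"])
    print(n,{k:np.round(v,5).tolist() for k,v in d.items() if k!="frame"})
E
```

```text
{'clock': 0.0, 'q': [-1.1572, 0.69, -0.1945, 1.5663, 0.1573, 0.9025, -0.2151], 'qd': [-0.0006, 0.0002, -0.0004, 0.0028, 0.0004, -0.0003, -0.0009], 'joint_torque': [-0.0002, -52.7565, -1.267, -15.343, -0.0526, 0.0065, 0.0002], 'tool_pos': [0.2315, 0.5798, 0.2379], 'eef_rot': [0.1887, 0.982, -0.0009, -0.0001], 'contact_force': [0.0463, -0.216, -0.3922], 'moment': [-0.0289, -0.0804, -0.0043], 'opening': 1.0026} 0.0187
scene {'mtx': [[416.95513, 0.0, 320.5881], [0.0, 416.95513, 198.95046], [0.0, 0.0, 1.0]], 'origin': [1.0286, 0.37004, 0.83911], 'orientation': [0.14612, 0.32835, 0.85112, 0.38266]}
top {'mtx': [[511.16683, 0.0, 319.00365], [0.0, 511.16683, 200.54005], [0.0, 0.0, 1.0]], 'origin': [0.39854, -0.09453, 1.07695], 'orientation': [-0.0343, 0.03692, 0.71579, -0.69649]}
wrist {'mtx': [[309.70692, 0.0, 317.8093], [0.0, 309.70692, 195.50081], [0.0, 0.0, 1.0]], 'tool_from_camera': [[-0.0012, 0.965, 0.26224, 0.06657], [1.0, 0.00151, -0.00099, -2e-05], [-0.00135, 0.26224, -0.965, -0.14668], [0.0, 0.0, 0.0, 1.0]]}
```

View pics/scene0.png

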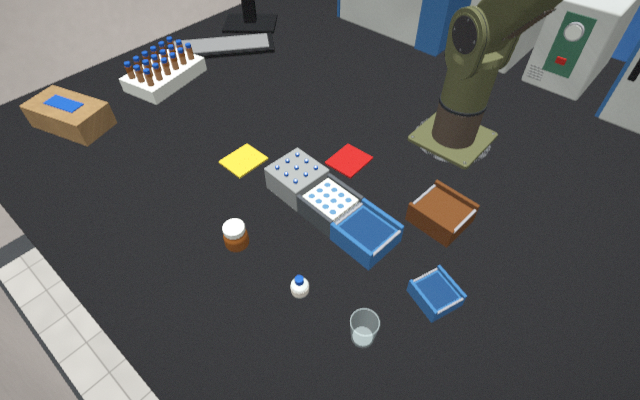

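View pics/top0.png

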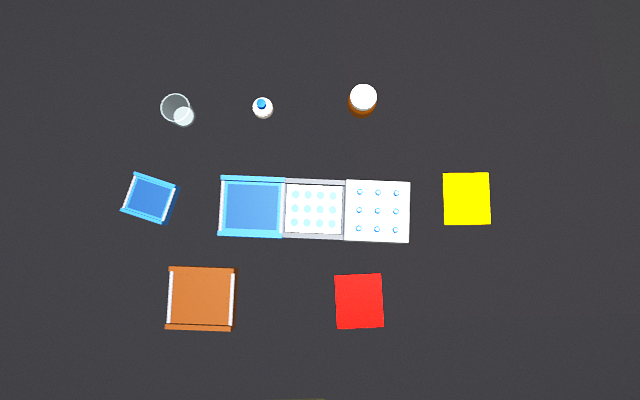

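View pics/wrist0.png

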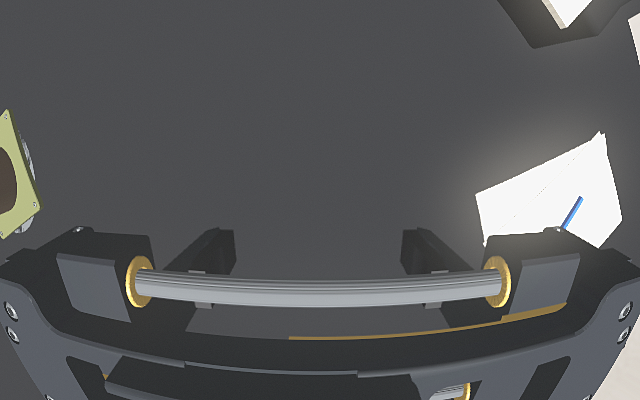

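Run:
```python
import cv2
a=cv2.imread("pics/top0.png")
cv2.imwrite("pics/crop1.png",cv2.resize(a[165:255,210:415],(800,351),interpolation=cv2.INTER_CUBIC))
cv2.imwrite("pics/crop1b.png",cv2.resize(a[170:245,212:352],(798,428),interpolation=cv2.INTER_CUBIC))
```

```text
(no output)
```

View pics/crop1b.png

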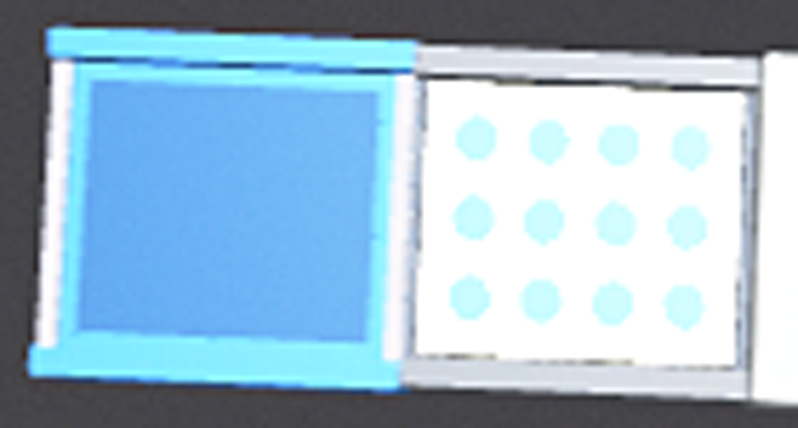

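```bash
cat > h.py <<'E'
import numpy as np,cv2
from scipy.spatial.transform import Rotation as R
from scipy.optimize import least_squares
def proj(P,d):
    p=(np.asarray(P)-d["origin"])@R.from_quat(d["orientation"]).as_matrix()
    u=p*[1,-1,-1]
    q=u@np.array(d["mtx"]).T
    return q[:,:2]/q[:,2:]
def asm(x,y,yaw,pts):  # magazine frame, stage at +y
    c,s=np.cos(yaw),np.sin(yaw); pts=np.asarray(pts,float)
    return np.c_[x+c*pts[:,0]-s*pts[:,1], y+s*pts[:,0]+c*pts[:,1], pts[:,2]]
E
cat > fit.py <<'E'
from h import *
d={"mtx":[[511.16683,0,319.00365],[0,511.16683,200.54005],[0,0,1]],"origin":[0.39854,-0.09453,1.07695],"orientation":[-0.0343,0.03692,0.71579,-0.69649]}
px=np.array([[48,28],[416,42],[30,376],[398,390],[760,58],[748,399]])
px=px/5.7+[212,170]-0.41
M=[[.061,189,0.06],[.061,61,.06],[-.061,189,.06],[-.061,61,.06],[.0595,-60.5,.064],[-.0595,-60.5,.064]]
M=np.array(M);M[:,1]/=1000
f=lambda v:(proj(asm(*v,M),d)-px).ravel()
s=least_squares(f,[0.4,-0.1,0]);print(s.x,f(s.x).reshape(-1,2).round(2))
m=s.x
for n,p in dict(plate=[0,0,.058],stage=[0,.125,.0485],).items(): print(n,asm(*m,[p]))
P=[[.048,.055,.058],[.048,-.055,.058],[-.048,-.055,.058],[-.048,.055,.058]]
pp=np.array([[428,80],[750,92],[738,366],[412,356]])/5.7+[212,170]-.41
g=lambda v:(proj(asm(*v,P),d)-pp).ravel()
s=least_squares(g,m);print("plate",s.x,g(s.x).reshape(-1,2).round(2))
E
python3 fit.py
```

```text
[ 0.48565352 -0.08798618 -0.06588582] [[ 0.53  0.14]
 [-0.37  0.13]
 [ 0.13 -0.13]
 [ 0.   -0.1 ]
 [-0.2   0.1 ]
 [-0.1  -0.12]]
plate [[ 0.48565352 -0.08798618  0.058     ]]
stage [[0.4938833  0.03674261 0.0485    ]]
plate [ 0.4854007  -0.08866494 -0.06802963] [[ 0.67  0.18]
 [-1.13  0.29]
 [-0.76  0.03]
 [ 1.22 -0.47]]
```

```bash
cat > plan.py <<'E'
from h import *
from plant import r
import sys
def plan(p,yaw_t,N):
    s=r.get_state();R0=R.from_quat(s["eef_rot"]);p0=np.array(s["tool_pos"])
    # target: z down, y axis along angle yaw_t
    y=np.array([np.cos(yaw_t),np.sin(yaw_t),0]);z=np.array([0,0,-1.]);x=np.cross(y,z)
    R1=R.from_matrix(np.c_[x,y,z]); w=(R0.inv()*R1).as_rotvec()
    def end(v):
        P=p0.copy();Q=R0
        for i in range(N):
            P=P+Q.apply(v); Q=Q*R.from_rotvec(w/N)
        return P
    v=least_squares(lambda v:end(v)-p,[0,0,0]).x
    print("N",N,"turn",(w/N/2/np.pi).round(5),"dp",(v/.025).round(4)); print(s["tool_pos"],np.round(s["contact_force"],2),R0.as_matrix().round(4)[:,1])
if __name__=="__main__":
    a=list(map(float,sys.argv[1:])); plan(np.array(a[:3]),a[3],int(a[4]))
E
python3 -c "
from h import *
for y in (-.015,.11): print(asm(.4856,-.0882,-.066,[[0,y,0.1]]))"
python3 plan.py 0.4846 -0.103 0.12 -0.066 40
```

```text
[[ 0.48461072 -0.10316734  0.1       ]]
[[0.49285473 0.02156051 0.1       ]]
N 40 turn [-0.     0.     0.005] dp [-0.7592 -0.1725  0.1184]
[0.23158056 0.58001136 0.23811731] [ 0.16 -0.51  0.31] [ 0.3707  0.9288 -0.0014]
```

move_arm(
  turn=[
    [0,0,0.005],
    [0,0,0.005],
    [0,0,0.005],
    [0,0,0.005],
    [0,0,0.005],
    [0,0,0.005],
    [0,0,0.005],
    [0,0,0.005],
    [0,0,0.005],
    [0,0,0.005],
  ],
  dp=[
    [-0.76,-0.17,0.05],
    [-0.76,-0.17,0.05],
    [-0.76,-0.17,0.05],
    [-0.76,-0.17,0.05],
    [-0.76,-0.17,0.05],
    [-0.76,-0.17,0.05],
    [-0.76,-0.17,0.05],
    [-0.76,-0.17,0.05],
    [-0.76,-0.17,0.05],
    [-0.76,-0.17,0.05],
  ],
  jaw=[0.2,0.2,0.2,0.2,0.2,0.2,0.2,0.2,0.2,0.2],
  newtons=20,
)

```text
clock: 0.98
tool_pos: [0.3753, 0.4487, 0.2259]
eef_rot: [0.341, 0.94, -0.0, -0.0]
contact_force: [0.6, 0.9, 0.1]
opening: 0.398
```

move_arm(
  turn=[
    [0,0,0.005],
    [0,0,0.005],
    [0,0,0.005],
    [0,0,0.005],
    [0,0,0.005],
    [0,0,0.005],
    [0,0,0.005],
    [0,0,0.005],
    [0,0,0.005],
    [0,0,0.005],
  ],
  dp=[
    [-0.76,-0.17,0.05],
    [-0.76,-0.17,0.05],
    [-0.76,-0.17,0.05],
    [-0.76,-0.17,0.05],
    [-0.76,-0.17,0.05],
    [-0.76,-0.17,0.05],
    [-0.76,-0.17,0.05],
    [-0.76,-0.17,0.05],
    [-0.76,-0.17,0.05],
    [-0.76,-0.17,0.05],
  ],
  jaw=[0.2,0.2,0.2,0.2,0.2,0.2,0.2,0.2,0.2,0.2],
)

```text
clock: 1.82
tool_pos: [0.4706, 0.2799, 0.2135]
eef_rot: [0.484, 0.875, -0.0, -0.0]
contact_force: [1.3, 0.2, -0.4]
opening: 0.402
```

move_arm(
  turn=[
    [0,0,0.005],
    [0,0,0.005],
    [0,0,0.005],
    [0,0,0.005],
    [0,0,0.005],
    [0,0,0.005],
    [0,0,0.005],
    [0,0,0.005],
    [0,0,0.005],
    [0,0,0.005],
  ],
  dp=[
    [-0.76,-0.17,0.1],
    [-0.76,-0.17,0.1],
    [-0.76,-0.17,0.1],
    [-0.76,-0.17,0.1],
    [-0.76,-0.17,0.1],
    [-0.76,-0.17,0.1],
    [-0.76,-0.17,0.1],
    [-0.76,-0.17,0.1],
    [-0.76,-0.17,0.1],
    [-0.76,-0.17,0.1],
  ],
  jaw=[0.2,0.2,0.2,0.2,0.2,0.2,0.2,0.2,0.2,0.2],
)

```text
clock: 2.65
tool_pos: [0.5091, 0.09, 0.1884]
eef_rot: [0.615, 0.789, -0.0, -0.0]
contact_force: [0.0, 0.0, 0.3]
opening: 0.395
```

```bash
python3 plan.py 0.4846 -0.103 0.12 -0.066 10
```

```text
N 10 turn [-0.      -0.       0.00498] dp [-0.7602 -0.1799  0.2737]
[0.50907299 0.08997072 0.1884306 ] [0.   0.03 0.32] [ 9.696e-01  2.446e-01 -2.000e-04]
```

move_arm(
  turn=[
    [0,0,0.005],
    [0,0,0.005],
    [0,0,0.005],
    [0,0,0.005],
    [0,0,0.005],
    [0,0,0.005],
    [0,0,0.005],
    [0,0,0.005],
    [0,0,0.005],
    [0,0,0.005],
  ],
  dp=[
    [-0.76,-0.18,0.27],
    [-0.76,-0.18,0.27],
    [-0.76,-0.18,0.27],
    [-0.76,-0.18,0.27],
    [-0.76,-0.18,0.27],
    [-0.76,-0.18,0.27],
    [-0.76,-0.18,0.27],
    [-0.76,-0.18,0.27],
    [-0.76,-0.18,0.27],
    [-0.76,-0.18,0.27],
  ],
  jaw=[0.2,0.2,0.2,0.2,0.2,0.2,0.2,0.2,0.2,0.2],
)

```text
clock: 3.48
tool_pos: [0.4846, -0.1029, 0.1208]
eef_rot: [0.73, 0.683, 0.0, -0.0]
contact_force: [-0.4, 0.3, -0.0]
opening: 0.398
```

```bash
python3 - <<'E'
from plant import r
import cv2
print(r.get_state()["tool_pos"])
for n in("wrist","top"): cv2.imwrite(f"pics/{n}1.png",r.snapshot(n)["frame"])
E
python3 plan.py 0.4846 -0.103 0.07 -0.066 8
```

```text
[ 0.48464318 -0.10289016  0.12075268]
N 8 turn [-6.0e-05  4.0e-05 -1.1e-04] dp [0.014  0.0079 0.2517]
[ 0.48290853 -0.10563849  0.1203502 ] [ 0.61 -0.24 -1.18] [ 0.9974 -0.0717 -0.0028]
```

View pics/wrist1.png

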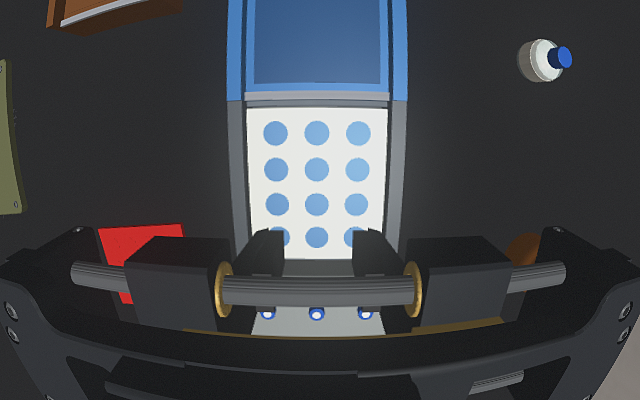

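Wrist view: the spotted white plate (columns 247–388, rows 107–260) lies between the walls, and the blue stage is straight ahead (rows 0–95). The candidates in the top view were:
- Plates: white with spots (314,209), red (359,301) and yellow (467,198). I chose the white one.
- Stages: large blue (251,207), small blue (149,198) and brown (201,298). I chose the large blue one, which also touches the magazine.

move_arm(
  turn=[
    [0,0,0],
    [0,0,0],
    [0,0,0],
    [0,0,0],
    [0,0,0],
    [0,0,0],
    [0,0,0],
    [0,0,0],
    [0,0,0],
  ],
  dp=[
    [0.02,0,0.25],
    [0.02,0,0.25],
    [0,0,0.25],
    [0,0,0.25],
    [0,0,0.25],
    [0,0,0.25],
    [0,0,0.25],
    [0,0,0.25],
    [0,0,0],
  ],
  jaw=[0.2,0.2,0.2,0.2,0.2,0.2,0.2,0.2,0.2],
)

```text
clock: 4.33
tool_pos: [0.4842, -0.1009, 0.07]
eef_rot: [0.73, 0.684, -0.001, -0.001]
contact_force: [1.5, -0.3, 0.2]
opening: 0.399
```

move_arm(
  turn=[
    [0,0,0],
    [0,0,0],
    [0,0,0],
    [0,0,0],
    [0,0,0],
    [0,0,0],
    [0,0,0],
  ],
  dp=[
    [0,0,0.06],
    [0,0,0.06],
    [0,0,0.06],
    [0,0,0.06],
    [0,0,0.06],
    [0,0,0],
    [0,0,0],
  ],
  jaw=[0.2,0.2,0.2,0.2,0.2,0.2,0.2],
)

```text
clock: 4.92
tool_pos: [0.4848, -0.101, 0.0637]
eef_rot: [0.73, 0.684, 0.0, -0.0]
contact_force: [-0.2, -0.2, 0.5]
opening: 0.399
```

move_arm(
  turn=[
    [0,0,0],
    [0,0,0],
    [0,0,0],
    [0,0,0],
    [0,0,0],
    [0,0,0],
  ],
  dp=[
    [0,0,0.04],
    [0,0,0.04],
    [0,0,0.04],
    [0,0,0.04],
    [0,0,0],
    [0,0,0],
  ],
  jaw=[0.2,0.2,0.2,0.2,0.2,0.2],
)

```text
clock: 5.42
tool_pos: [0.4848, -0.101, 0.0596]
eef_rot: [0.73, 0.684, -0.0, -0.0]
contact_force: [0.6, 0.1, -0.6]
opening: 0.4
```

move_arm(
  turn=[
    [0,0,0],
    [0,0,0],
    [0,0,0],
    [0,0,0],
  ],
  dp=[
    [0,0,0.04],
    [0,0,0.04],
    [0,0,0],
    [0,0,0],
  ],
  jaw=[0.2,0.2,0.2,0.2],
)

```text
clock: 5.75
tool_pos: [0.4849, -0.1011, 0.0584]
eef_rot: [0.73, 0.684, 0.0, 0.0]
contact_force: [0.4, 1.0, 8.5]
opening: 0.4
```

move_arm(
  turn=[
    [0,0,0],
    [0,0,0],
    [0,0,0],
    [0,0,0],
    [0,0,0],
    [0,0,0],
    [0,0,0],
    [0,0,0],
    [0,0,0],
  ],
  dp=[
    [0,0,0.02],
    [0.05,0,0],
    [0.1,0,0],
    [0.1,0,0],
    [0.1,0,0],
    [0.1,0,0],
    [0.1,0,0],
    [0.05,0,0],
    [0,0,0],
  ],
  jaw=[0.2,0.2,0.2,0.2,0.2,0.2,0.2,0.2,0.2],
)

```text
clock: 6.5
tool_pos: [0.4866, -0.087, 0.0585]
eef_rot: [0.73, 0.683, 0.0, 0.001]
contact_force: [-0.5, -2.2, 13.3]
opening: 0.399
```

Run:
```python
from plant import r
import cv2
s=r.get_state();print(s["tool_pos"],s["contact_force"])
cv2.imwrite("pics/wrist2.png",r.snapshot("wrist")["frame"])
```

```text
[ 0.48658313 -0.08698161  0.058464  ] [-0.52551514 -2.1594638  13.31087988]
```

View pics/wrist2.png

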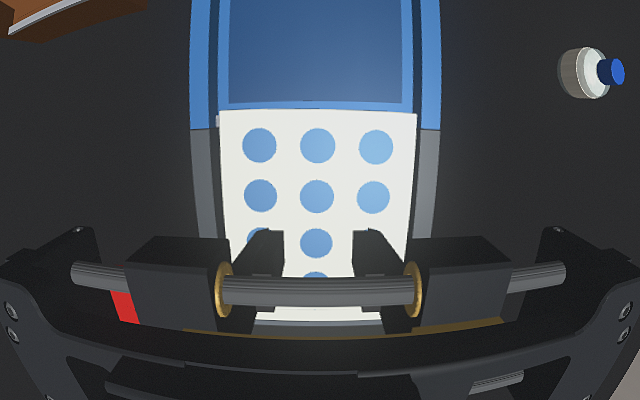

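The plate follows the fingers. Its front edge is now over the stage rim (row ~110), with about 1° of yaw, and the press force is 13 N. I'll carry on dragging.

move_arm(
  turn=[
    [0,0,0],
    [0,0,0],
    [0,0,0],
    [0,0,0],
    [0,0,0],
    [0,0,0],
    [0,0,0],
    [0,0,0],
    [0,0,0],
    [0,0,0],
  ],
  dp=[
    [0.06,0,0],
    [0.1,0,0],
    [0.1,0,0],
    [0.1,0,0],
    [0.1,0,0],
    [0.1,0,0],
    [0.1,0,0],
    [0.1,0,0],
    [0.05,0,0],
    [0,0,0],
  ],
  jaw=[0.2,0.2,0.2,0.2,0.2,0.2,0.2,0.2,0.2,0.2],
)

```text
clock: 7.38
tool_pos: [0.4879, -0.0667, 0.0584]
eef_rot: [0.73, 0.683, 0.0, 0.001]
contact_force: [0.3, -1.3, 13.3]
opening: 0.4
```

move_arm(
  turn=[
    [0,0,0],
    [0,0,0],
    [0,0,0],
    [0,0,0],
    [0,0,0],
    [0,0,0],
    [0,0,0],
    [0,0,0],
  ],
  dp=[
    [0.06,0,0],
    [0.1,0,0],
    [0.1,0,0],
    [0.1,0,0],
    [0.1,0,0],
    [0.1,0,0],
    [0.05,0,0],
    [0,0,0],
  ],
  jaw=[0.2,0.2,0.2,0.2,0.2,0.2,0.2,0.2],
)

```text
clock: 8.05
tool_pos: [0.489, -0.0515, 0.0584]
eef_rot: [0.73, 0.683, 0.0, 0.001]
contact_force: [-0.1, -1.5, 13.6]
opening: 0.4
```

Run:
```python
from plant import r
import cv2
s=r.get_state();print(s["tool_pos"],s["contact_force"])
cv2.imwrite("pics/wrist3.png",r.snapshot("wrist")["frame"])
```

```text
[ 0.48897483 -0.05148709  0.05843427] [-0.05276547 -1.51019758 13.61441235]
```

View pics/wrist3.png

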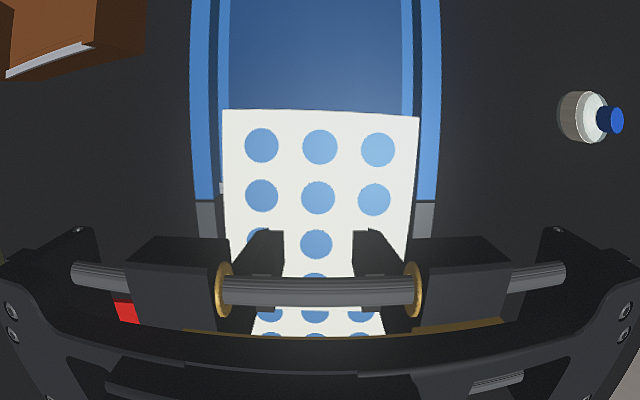

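move_arm(
  turn=[
    [0,0,-0.001],
    [0,0,-0.001],
    [0,0,-0.001],
    [0,0,-0.001],
    [0,0,-0.001],
    [0,0,-0.001],
    [0,0,0],
  ],
  dp=[
    [0.06,0,0],
    [0.08,0,0],
    [0.1,0.002,0],
    [0.1,0.003,0],
    [0.08,0.003,0],
    [0.05,0.002,0],
    [0,0,0],
  ],
  jaw=[0.2,0.2,0.2,0.2,0.2,0.2,0.2],
)

```text
clock: 8.68
tool_pos: [0.4899, -0.0397, 0.0584]
eef_rot: [0.717, 0.697, 0.001, 0.001]
contact_force: [-1.0, -1.4, 13.3]
opening: 0.404
```

Run:
```python
from plant import r
import cv2
s=r.get_state();print(s["tool_pos"],s["contact_force"],s["moment"])
cv2.imwrite("pics/wrist4.png",r.snapshot("wrist")["frame"])
```

```text
[ 0.48987021 -0.03972647  0.05844241] [-1.03992853 -1.44151581 13.31619067] [-0.33624462  0.39187797 -0.00209938]
```

View pics/wrist4.png

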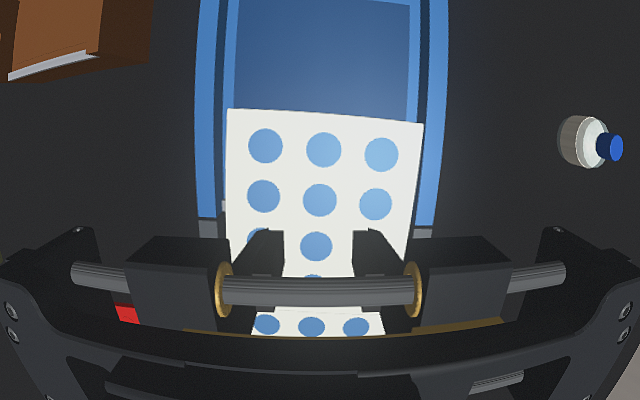

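move_arm(
  turn=[
    [0,0,0],
    [0,0,0],
    [0,0,0],
    [0,0,0],
    [0,0,0],
    [0,0,0],
  ],
  dp=[
    [0.06,0.002,0],
    [0.08,0.003,0],
    [0.08,0.003,0],
    [0.06,0.003,0],
    [0.04,0.001,0],
    [0,0,0],
  ],
  jaw=[0.2,0.2,0.2,0.2,0.2,0.2],
)

```text
clock: 9.23
tool_pos: [0.4904, -0.0319, 0.0584]
eef_rot: [0.717, 0.697, 0.0, 0.001]
contact_force: [0.1, -1.2, 13.6]
opening: 0.398
```

Run:
```python
from plant import r
import cv2
s=r.get_state();print(s["tool_pos"],s["contact_force"],s["moment"])
a=r.snapshot("wrist")["frame"];b=r.snapshot("scene")["frame"]
cv2.imwrite("pics/wrist5.png",a)
cv2.imwrite("pics/scene5.png",cv2.resize(b[130:280,240:460],(792,540)))
```

```text
[ 0.49039138 -0.03189173  0.05839762] [ 0.07069993 -1.18726737 13.55670177] [-0.4421258   0.32190044  0.03981391]
```

View pics/wrist5.png

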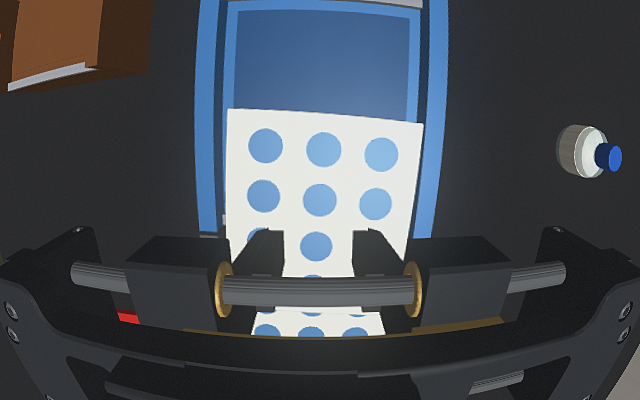

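View pics/scene5.png

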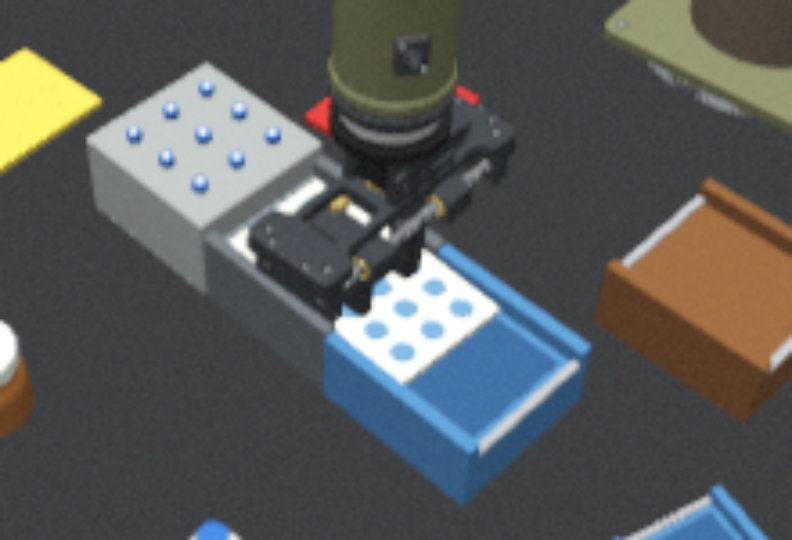

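The plate is well over the stage, with about 70 mm travelled and 13.5 N of press. The second plate has stayed behind. I'll take smaller steps through the tipping zone.

move_arm(
  turn=[
    [0,0,0],
    [0,0,0],
    [0,0,0],
    [0,0,0],
    [0,0,0],
    [0,0,0],
  ],
  dp=[
    [0.06,0.002,0],
    [0.06,0.003,0],
    [0.06,0.003,0],
    [0.06,0.003,0],
    [0.04,0.001,0],
    [0,0,0],
  ],
  jaw=[0.2,0.2,0.2,0.2,0.2,0.2],
)

```text
clock: 9.83
tool_pos: [0.4909, -0.0244, 0.0583]
eef_rot: [0.717, 0.697, 0.001, 0.001]
contact_force: [0.0, -0.2, 11.0]
opening: 0.399
```

move_arm(
  turn=[
    [0,0,0],
    [0,0,0],
    [0,0,0],
    [0,0,0],
    [0,0,0],
    [0,0,0],
  ],
  dp=[
    [0.06,0.002,0.01],
    [0.06,0.003,0.01],
    [0.06,0.003,0],
    [0.06,0.003,0],
    [0.04,0.001,0],
    [0,0,0],
  ],
  jaw=[0.2,0.2,0.2,0.2,0.2,0.2],
)

```text
clock: 10.33
tool_pos: [0.4914, -0.0175, 0.0577]
eef_rot: [0.717, 0.697, 0.001, 0.001]
contact_force: [-0.5, -0.5, 11.9]
opening: 0.396
```

Run:
```python
from plant import r
import cv2
s=r.get_state();print(s["tool_pos"],s["contact_force"],s["moment"])
a=r.snapshot("wrist")["frame"];cv2.imwrite("pics/wrist6.png",a)
```

```text
[ 0.49137527 -0.01745826  0.05774712] [-0.45865419 -0.48420916 11.86504565] [-0.29760458  0.28525866 -0.0377355 ]
```

View pics/wrist6.png

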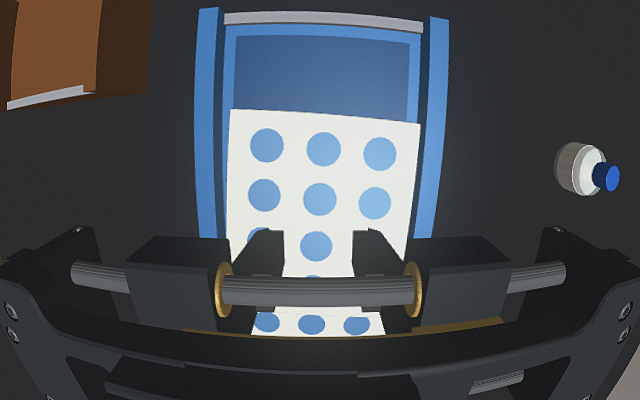

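move_arm(
  turn=[
    [0,0,0],
    [0,0,0],
    [0,0,0],
    [0,0,0],
    [0,0,0],
    [0,0,0],
    [0,0,0],
  ],
  dp=[
    [0.06,0.002,0.01],
    [0.06,0.003,0.01],
    [0.06,0.003,0.01],
    [0.06,0.003,0.005],
    [0.06,0.003,0],
    [0.04,0.001,0],
    [0,0,0],
  ],
  jaw=[0.2,0.2,0.2,0.2,0.2,0.2,0.2],
)

```text
clock: 10.97
tool_pos: [0.492, -0.0093, 0.0572]
eef_rot: [0.717, 0.697, 0.001, 0.001]
contact_force: [-0.1, -1.1, 15.0]
opening: 0.399
```

move_arm(
  turn=[
    [0,0,0],
    [0,0,0],
    [0,0,0],
    [0,0,0],
    [0,0,0],
    [0,0,0],
    [0,0,0],
  ],
  dp=[
    [0.06,0.002,0],
    [0.06,0.003,0],
    [0.06,0.003,0.01],
    [0.06,0.003,0],
    [0.06,0.003,0],
    [0.04,0.001,0],
    [0,0,0],
  ],
  jaw=[0.2,0.2,0.2,0.2,0.2,0.2,0.2],
)

```text
clock: 11.55
tool_pos: [0.4926, -0.0008, 0.0568]
eef_rot: [0.717, 0.697, 0.001, 0.001]
contact_force: [-0.1, -1.4, 13.6]
opening: 0.397
```

Run:
```python
from plant import r
import cv2
s=r.get_state();print(s["tool_pos"],s["contact_force"],s["moment"])
a=r.snapshot("wrist")["frame"];cv2.imwrite("pics/wrist7.png",a)
```

```text
[ 0.49259534 -0.00075044  0.05680081] [-0.10505388 -1.40748061 13.58279975] [-0.42248604  0.30895979  0.04089656]
```

View pics/wrist7.png

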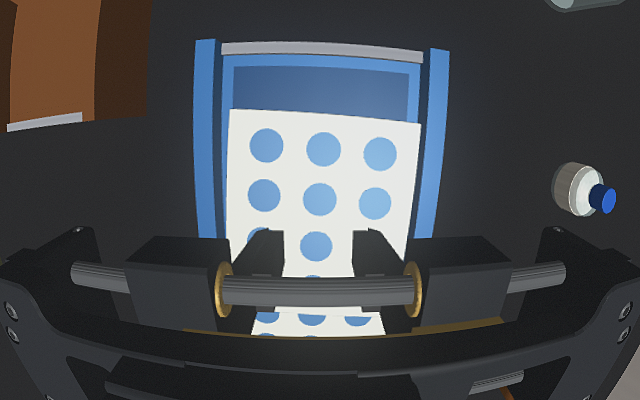

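move_arm(
  turn=[
    [0,0,0],
    [0,0,0],
    [0,0,0],
    [0,0,0],
    [0,0,0],
    [0,0,0],
    [0,0,0],
  ],
  dp=[
    [0.06,0.002,0],
    [0.06,0.003,0.01],
    [0.06,0.003,0.01],
    [0.06,0.003,0],
    [0.06,0.003,0.01],
    [0.04,0.001,0],
    [0,0,0],
  ],
  jaw=[0.2,0.2,0.2,0.2,0.2,0.2,0.2],
)

```text
clock: 12.18
tool_pos: [0.4932, 0.0074, 0.0564]
eef_rot: [0.717, 0.697, 0.001, 0.001]
contact_force: [-1.1, -1.6, 17.1]
opening: 0.401
```

move_arm(
  turn=[
    [0,0,0],
    [0,0,0],
    [0,0,0],
    [0,0,0],
    [0,0,0],
    [0,0,0],
  ],
  dp=[
    [0.04,0.001,0],
    [0.04,0.002,0],
    [0.04,0.002,0],
    [0.04,0.002,0],
    [0.03,0.001,0],
    [0,0,0],
  ],
  jaw=[0.2,0.2,0.2,0.2,0.2,0.2],
)

```text
clock: 12.68
tool_pos: [0.4932, 0.0133, 0.0553]
eef_rot: [0.717, 0.697, 0.001, 0.0]
contact_force: [0.9, 0.2, 7.1]
opening: 0.399
```

move_arm(
  turn=[
    [0,0,0],
    [0,0,0],
    [0,0,0],
    [0,0,0],
    [0,0,0],
    [0,0,0],
  ],
  dp=[
    [0.0,0.0,0.015],
    [0.04,0.002,0.005],
    [0.05,0.002,0.005],
    [0.05,0.002,0],
    [0.04,0.001,0],
    [0,0,0],
  ],
  jaw=[0.2,0.2,0.2,0.2,0.2,0.2],
)

```text
clock: 13.18
tool_pos: [0.4936, 0.0169, 0.0551]
eef_rot: [0.717, 0.697, 0.0, 0.001]
contact_force: [0.5, -1.6, 12.5]
opening: 0.399
```

Run:
```python
from plant import r
import cv2
s=r.get_state();print(s["tool_pos"],s["contact_force"],s["moment"])
a=r.snapshot("wrist")["frame"];cv2.imwrite("pics/wrist8.png",a)
```

```text
[0.49364286 0.01691021 0.05514358] [ 0.4534186  -1.56735863 12.48523204] [-0.44296705  0.29958068  0.03013842]
```

View pics/wrist8.png

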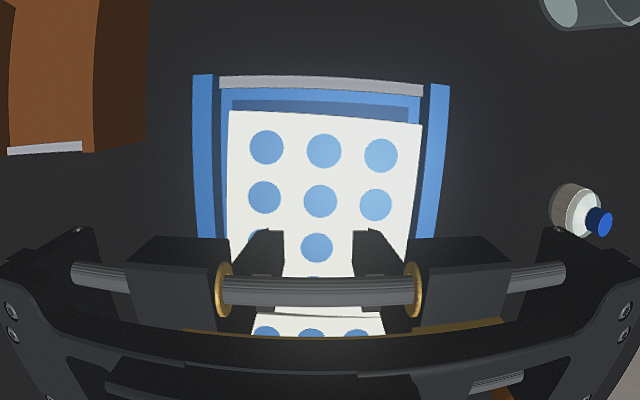

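move_arm(
  turn=[
    [0,0,0],
    [0,0,0],
    [0,0,0],
    [0,0,0],
    [0,0,0],
    [0,0,0],
  ],
  dp=[
    [0.04,0.002,0],
    [0.04,0.002,0],
    [0.04,0.002,0],
    [0.04,0.002,0],
    [0.02,0.001,0],
    [0,0,0],
  ],
  jaw=[0.2,0.2,0.2,0.2,0.2,0.2],
)

```text
clock: 13.73
tool_pos: [0.4939, 0.0214, 0.055]
eef_rot: [0.717, 0.697, 0.0, 0.001]
contact_force: [-0.4, -1.8, 12.2]
opening: 0.397
```

move_arm(
  turn=[
    [0,0,0],
    [0,0,0],
    [0,0,0],
    [0,0,0],
    [0,0,0],
  ],
  dp=[
    [0.03,0.001,0],
    [0.03,0.001,0],
    [0.03,0.001,0],
    [0,0,0],
    [0,0,0],
  ],
  jaw=[0.2,0.2,0.2,0.2,0.2],
)

```text
clock: 14.15
tool_pos: [0.4942, 0.0241, 0.0549]
eef_rot: [0.717, 0.697, 0.001, 0.001]
contact_force: [0.3, -0.7, 9.8]
opening: 0.402
```

Run:
```python
from plant import r
import cv2
s=r.get_state();print(s["tool_pos"],s["contact_force"],s["moment"])
a=r.snapshot("wrist")["frame"];cv2.imwrite("pics/wrist9.png",a)
```

```text
[0.49417094 0.02411245 0.05485858] [ 0.33794475 -0.73974437  9.84571303] [-0.27954424  0.02887218 -0.00521697]
```

View pics/wrist9.png

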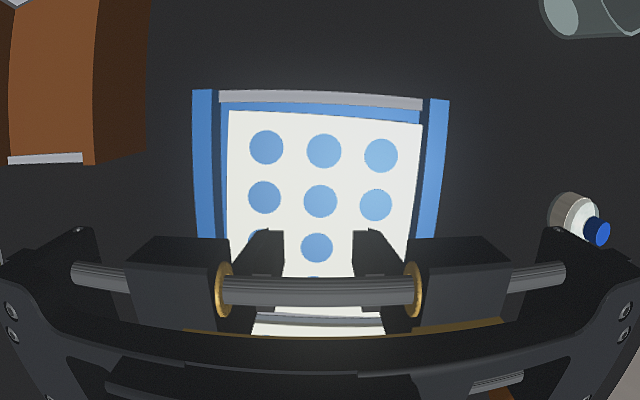

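move_arm(
  turn=[
    [0,0,0],
    [0,0,0],
    [0,0,0],
    [0,0,0],
  ],
  dp=[
    [0.03,0.001,0.01],
    [0.03,0.001,0],
    [0.0,0,0],
    [0,0,0],
  ],
  jaw=[0.2,0.2,0.2,0.2],
)

```text
clock: 14.53
tool_pos: [0.4932, 0.0261, 0.0537]
eef_rot: [0.717, 0.697, -0.0, -0.0]
contact_force: [0.2, 0.4, -0.0]
opening: 0.398
```

Run:
```python
from plant import r
import cv2
s=r.get_state();print(s["tool_pos"],s["contact_force"],s["moment"])
a=r.snapshot("wrist")["frame"];cv2.imwrite("pics/wrist10.png",cv2.resize(a[70:340,180:460],(800,600)))
b=r.snapshot("scene")["frame"];
cv2.imwrite("pics/scene10.png",cv2.resize(b[160:280,300:440],(700,600)))
```

```text
[0.49324628 0.02610285 0.05368943] [ 0.17426587  0.41577622 -0.02464419] [-0.02753332  0.11862651  0.06773022]
```

View pics/wrist10.png

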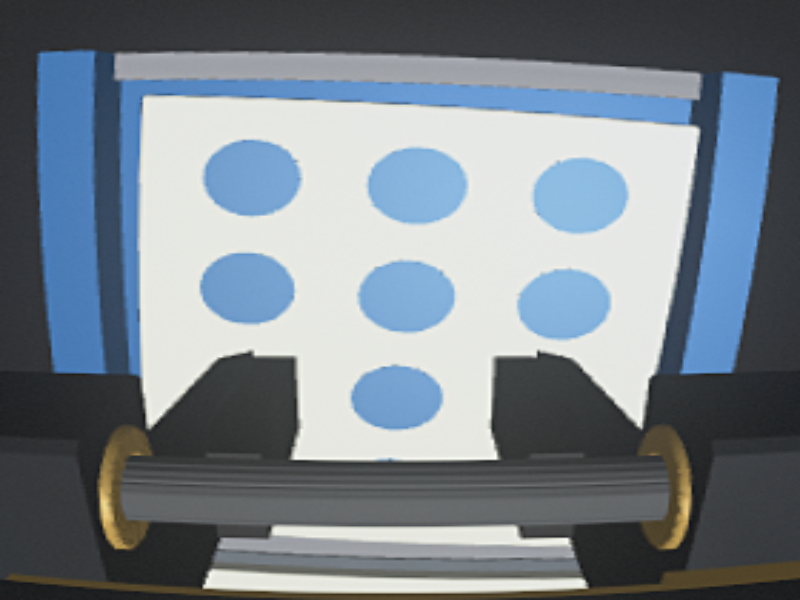

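View pics/scene10.png

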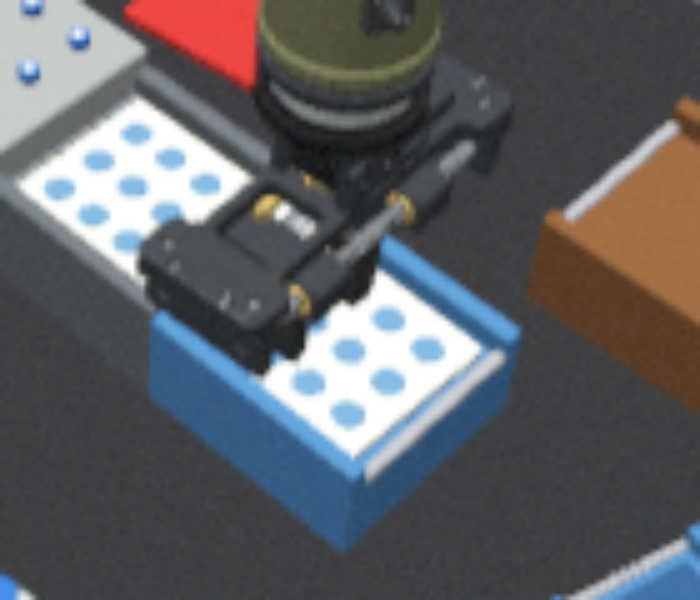

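The rear has dropped in: the press force is now 0 and both rims show around the plate. I'll lift off and check.

move_arm(
  turn=[
    [0,0,0],
    [0,0,0],
    [0,0,0],
    [0,0,0],
    [0,0,0],
    [0,0,0],
    [0,0,0],
    [0,0,0],
    [0,0,0],
    [0,0,0],
  ],
  dp=[
    [0,0,-0.1],
    [0,0,-0.4],
    [0,0,-0.8],
    [0,0,-0.8],
    [0,0,-0.8],
    [-0.5,0,-0.8],
    [-0.9,0,-0.4],
    [-0.9,0,0],
    [-0.9,0,0],
    [-0.9,0,0],
  ],
  jaw=[0.2,0.2,0.2,0.2,0.2,0.2,0.2,0.2,0.2,0.2],
)

```text
clock: 15.47
tool_pos: [0.4906, -0.0775, 0.1576]
eef_rot: [0.717, 0.697, 0.0, 0.0]
contact_force: [0.9, -0.5, -0.3]
opening: 0.399
```

Run:
```python
from plant import r
import cv2
s=r.get_state();print(s["tool_pos"],s["contact_force"],s["moment"])
a=r.snapshot("wrist")["frame"];cv2.imwrite("pics/wrist11.png",a)
b=r.snapshot("scene")["frame"];
cv2.imwrite("pics/scene11.png",b);cv2.imwrite("pics/scene11c.png",cv2.resize(b[160:280,300:440],(700,600)))
t=r.snapshot("top")["frame"];cv2.imwrite("pics/top11.png",t)
cv2.imwrite("pics/top11c.png",cv2.resize(t[170:245,212:352],(798,428),interpolation=cv2.INTER_CUBIC))
```

```text
[ 0.49063013 -0.0775087   0.15760044] [ 0.88620405 -0.54911447 -0.34259301] [-0.07054817  0.06100507 -0.01123526]
```

View pics/wrist11.png

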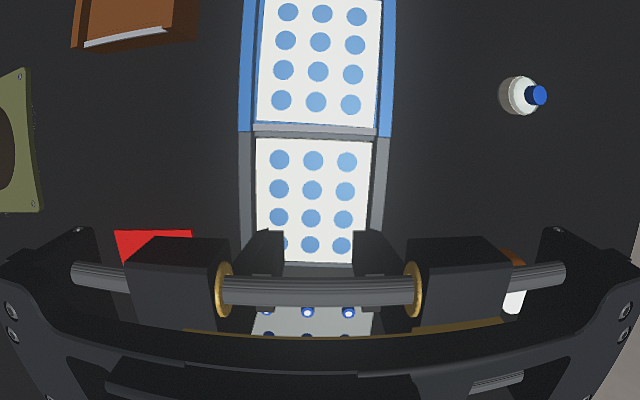

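View pics/scene11.png

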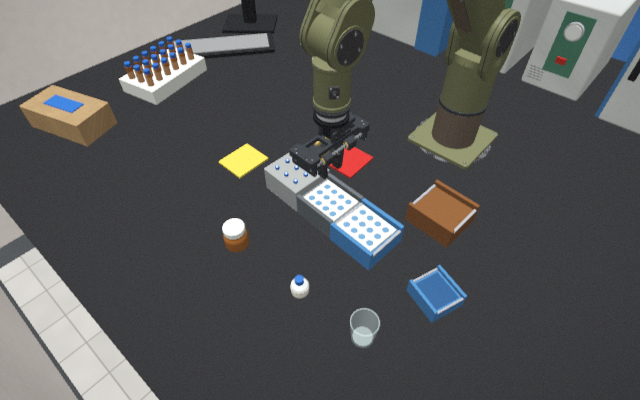

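View pics/top11c.png

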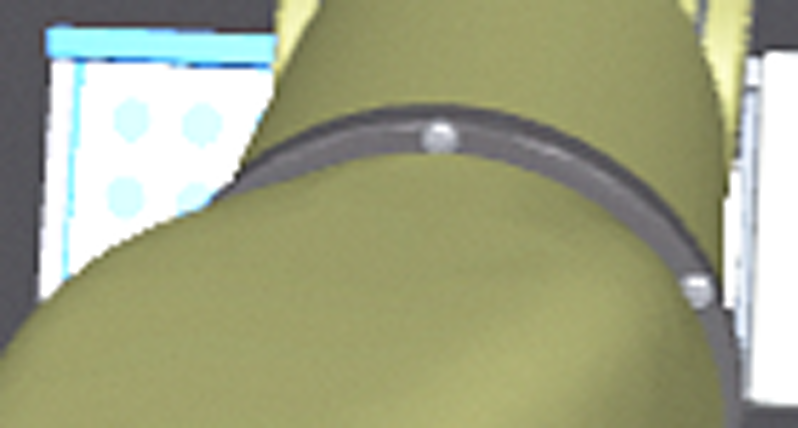

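move_arm(
  turn=[
    [0,0,0],
    [0,0,0],
    [0,0,0],
    [0,0,0],
    [0,0,0],
    [0,0,0],
    [0,0,0],
    [0,0,0],
    [0,0,0],
    [0,0,0],
  ],
  dp=[
    [-0.9,0,-0.2],
    [-0.9,0,-0.2],
    [-0.9,0,-0.2],
    [-0.9,0,-0.2],
    [-0.9,0,0],
    [-0.9,0,0],
    [-0.9,0,0],
    [-0.9,0,0],
    [-0.9,0,0],
    [-0.5,0,0],
  ],
  jaw=[0.2,0.2,0.2,0.2,0.2,0.2,0.2,0.2,0.2,0.2],
)

```text
clock: 16.45
tool_pos: [0.4847, -0.293, 0.1768]
eef_rot: [0.717, 0.697, -0.0, 0.0]
contact_force: [0.7, -0.1, 0.2]
opening: 0.401
```

Run:
```python
from plant import r
import cv2
s=r.get_state();print(s["clock"],s["tool_pos"],s["contact_force"])
b=r.snapshot("scene")["frame"]
cv2.imwrite("pics/scene12c.png",cv2.resize(b[190:270,320:410],(675,600),interpolation=cv2.INTER_CUBIC))
t=r.snapshot("top")["frame"];cv2.imwrite("pics/top12.png",t)
cv2.imwrite("pics/top12c.png",cv2.resize(t[170:245,212:352],(798,428),interpolation=cv2.INTER_CUBIC))
```

```text
16.45 [ 0.48474423 -0.29297226  0.17680251] [ 0.65850681 -0.0850808   0.18111277]
```

View pics/top12c.png

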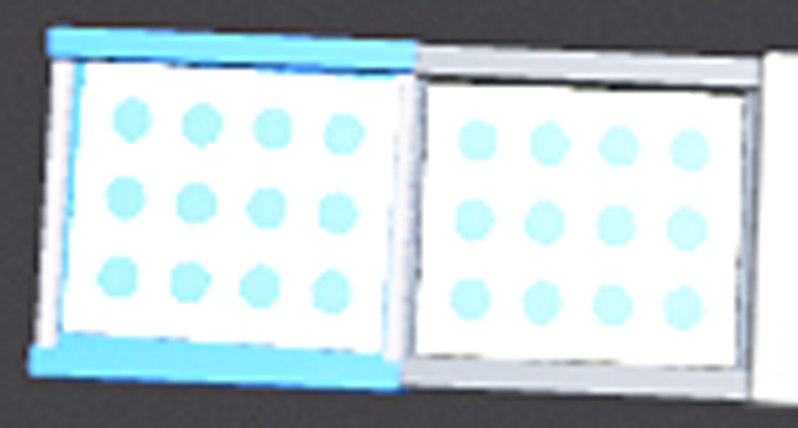

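View pics/scene12c.png

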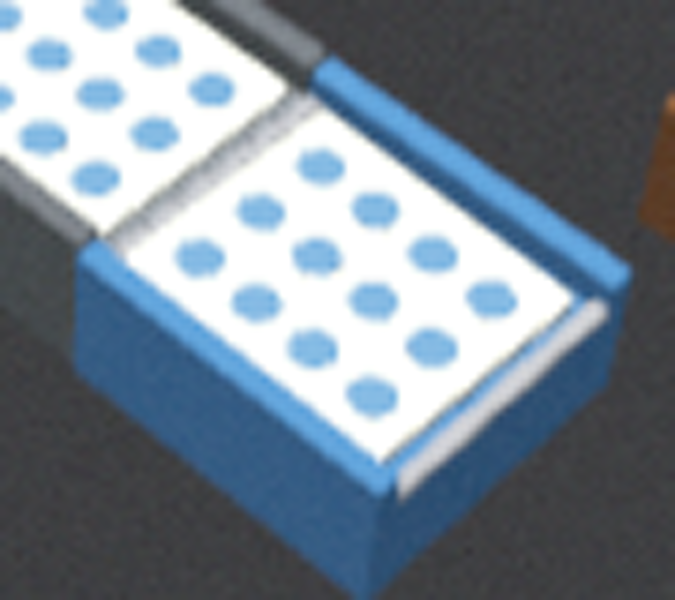

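View pics/top12.png

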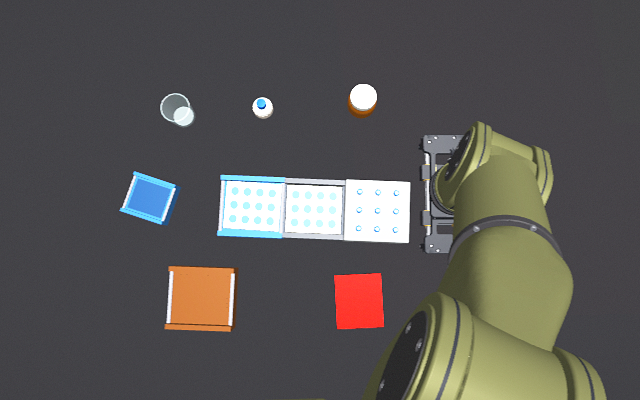

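```bash
cat > chk.py <<'E'
from h import *
from plant import r
import cv2
T=r.snapshot("top");S=r.snapshot("scene")
m=[0.48565,-0.08799,-0.06589]
# spot centroids by image code in both views (stage plate + second plate)
def spots(img,box,k=8):
    x0,y0,x1,y1=box
    c=cv2.resize(img[y0:y1,x0:x1],None,fx=k,fy=k,interpolation=cv2.INTER_CUBIC).astype(int)
    mk=((c[...,2]<235)&(c[...,0]-c[...,2]>25)&(c[...,1]>120)).astype(np.uint8)
    n,l,st,ce=cv2.connectedComponentsWithStats(mk)
    a=[(ce[i]+.5)/k+[x0-.5,y0-.5] for i in range(1,n) if 1000/64*k*k/16<st[i,4]<80*k*k and st[i,2]<12*k and st[i,3]<12*k]
    return np.array(a)
for nm,d,box in(("top",T,(222,180,350,236)),("scene",S,(300,170,410,262))):
    a=spots(d["frame"],box);print(nm,len(a));print(a.round(1).tolist())
E
python3 chk.py
```

```text
top 26
[[234.6, 190.5], [247.0, 191.4], [259.4, 192.1], [271.8, 193.0], [295.3, 194.2], [307.8, 194.8], [320.1, 195.2], [332.5, 195.9], [233.5, 204.2], [245.9, 205.2], [258.3, 206.0], [270.7, 206.9], [294.7, 208.1], [307.1, 208.6], [319.5, 209.1], [332.0, 209.6], [280.1, 206.8], [280.0, 213.3], [232.3, 218.1], [244.7, 219.0], [257.1, 219.8], [269.6, 220.7], [294.0, 221.9], [306.6, 222.5], [319.0, 223.0], [331.4, 223.6]]
scene 25
[[305.2, 173.5], [326.8, 186.3], [333.7, 191.3], [319.3, 191.7], [340.7, 196.4], [326.1, 196.9], [311.4, 197.4], [347.8, 201.5], [332.9, 202.1], [318.2, 202.6], [340.2, 207.4], [325.3, 207.9], [362.3, 211.8], [332.3, 213.4], [354.3, 217.8], [369.6, 217.5], [377.3, 223.4], [346.2, 223.9], [361.8, 223.7], [385.1, 229.5], [353.7, 229.9], [369.4, 229.7], [361.2, 236.0], [377.1, 235.9], [369.2, 242.4]]
```

```bash
cat >> chk.py <<'E'
at=spots(T["frame"],(222,180,350,236));as_=spots(S["frame"],(300,170,410,262))
g=[(i,j) for i in(-1,0,1) for j in(-1.5,-.5,.5,1.5)]; g=np.array(g)
def pts(v):
    px,py=v[0],v[1]; L=np.c_[g[:,0]*px,g[:,1]*py,0*g[:,0]+.0035]
    A=R.from_euler("ZXY",[v[4],0,0]).apply(L)+[v[2],v[3],.0475]
    B=R.from_euler("ZXY",[v[8],v[9],v[10]]).apply(L)+[v[5],v[6],v[7]]
    return np.r_[A,B]
m0=asm(*m,[[0,0.125,0]])[0]
v0=np.array([.028,.026,m[0],m[1],m[2],m0[0],m0[1],.0485,m[2]-.03,0,0,0,0])
def res(v):
    o=[]
    P=pts(v)
    for d,a,off in((T,at,0),(S,as_,v[11:13])):
        q=proj(P,d)+off
        D=np.linalg.norm(q[:,None]-a[None],axis=2);k=D.argmin(1);e=q-a[k]
        e[D.min(1)>TH]=0; o.append(e.ravel())
    return np.concatenate(o)
for py in(.026,):
  v=v0.copy()
  for TH in (5,3,2,2): v=least_squares(res,v,x_scale=np.r_[[.01]*4,.1,[.01]*3,[.1]*3,1,1]).x
  e=res(v);print("rms",np.sqrt((e**2).mean()),"unmatched",(np.abs(e.reshape(-1,2)).sum(1)==0).sum());print(v.round(4))
  c,s=np.cos(m[2]),np.sin(m[2]);
  dp=v[5:7]-v[2:4];print("plate1 rel plate2 in mag axes",c*dp[0]+s*dp[1],-s*dp[0]+c*dp[1],"dyaw",v[8]-v[4])
  J=least_squares(res,v).jac;C=np.linalg.pinv(J.T@J)*(e**2).mean();print("sd",np.sqrt(np.diag(C)).round(4))
  dd=v[5:7]-m0[:2];print("err to pocket mag axes",c*dd[0]+s*dd[1],-s*dd[0]+c*dd[1])
E
python3 chk.py|tail -9
```

```text
[[305.2, 173.5], [326.8, 186.4], [333.7, 191.3], [319.3, 191.7], [340.7, 196.4], [326.1, 196.9], [311.4, 197.4], [347.8, 201.5], [332.9, 202.1], [318.2, 202.6], [340.2, 207.4], [325.3, 207.9], [362.3, 211.8], [332.3, 213.4], [354.3, 217.8], [369.6, 217.5], [377.3, 223.5], [346.2, 223.9], [361.8, 223.7], [385.1, 229.4], [353.7, 230.0], [369.4, 229.7], [361.2, 236.0], [377.1, 235.9], [369.2, 242.4]]
rms 0.05089139936286173 unmatched 0
[ 2.800e-02  2.500e-02  4.857e-01 -8.790e-02 -7.020e-02  4.956e-01
  3.510e-02  4.870e-02 -9.670e-02 -1.200e-03 -3.000e-04  8.424e-01
 -3.016e-01]
plate1 rel plate2 in mag axes 0.0018376084811924619 0.12335407074576721 dyaw -0.026501777092951442
sd [0.     0.     0.     0.     0.0007 0.     0.     0.0001 0.0007 0.002
 0.0024 0.0134 0.017 ]
err to pocket mag axes 0.0018703732798501834 -0.0015060509695877895
```

```bash
python3 -c "
from plant import r
print(r.finish_job(), r.get_state()['clock'])"
```

```text
the job is handed in; nothing more can be done
the job is handed in; nothing more can be done
```

The top plate now lies flat in the blue stage's pocket, and the job is handed in. I pressed two fingertips on it with about 7–17 N and dragged it 125 mm until its rear edge dropped over the rim. Then I lifted off and moved the arm clear. That took about 17 s.

Last checks, from a fit to the plates' printed spots in the top and scene cameras (error 0.05 px):

| Check | Measured | Limit |
|---|---|---|
| Plate centre to pocket centre | about 2.4 mm | 7 mm |
| Plate centre height | 48.7 mm (48.5 is fully seated) | 50 mm |
| Tilt | about 0.001 rad (±0.002) | 0.02 rad |
| Yaw relative to the stage | about 0.03 rad | 0.1 rad |

- **Other plates and glassware:** The second plate is still centred in the magazine. The third is hidden beneath it, so I could not check it. The jar, beaker and bottle show at the same pixels as at the start.
- **What didn't work:** The plate picked up 1–2° of yaw during the drag. Turning the tool about 2° to straighten it had no effect, because the plate slipped under the fingers. The remaining yaw is within the limit, so I left it.

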